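# Draw out the bearing tray with the hook tool

### The job

Pick up the hook tool, hook it in the eye of the tray that holds the big bearing, and with it drag that tray out of the bay until it meets the pad of the stop bar; keep a light, steady pull on it there for about a second so that it is firmly home. The eye is weak: never pull or press on the tray with more than about 12 N, and touch the tray with the tool only. Then unhook, set the tool back on its rubber mat and let go, leaving the tray at the stop with the bearing in it, and the other tray and everything else on the table where they are.

Things in the scene. Friction and masses are not known exactly. Their poses are not given: they have to be found in the camera images.
- rack: Fixed two-lane bay. Origin: centre of underside; x along the lanes, mouth at -x. Dark wooden floor 380 x 330 mm, top at z 12. Lanes 128 mm wide at y = +70 and -70, edged by rails 18 mm above the floor. Steel bars roof it from x -104 to +190, z 176 to 190; ahead of that it is open above. Front posts at x -95, y +-156, 18 mm thick.
- stop: Fixed aluminium bar across both lanes by the mouth, 20 (x) x 300 (y) x 16 mm, on the bay floor. Origin: centre of underside; axes as the rack's. On its inner (+x) side a rigid rubber-faced pad, 12 x 290 x 16 mm, stands off on screws by a setting of 0 to 14 mm that is not measured: a tray that is home against the pad has its origin 107 to 121 mm from the bar's along x. The eye passes above both.
- tray: Tray to draw out: loose grey open tray 170 (x) x 120 (y) x 50 mm, 4 mm walls, one big bearing in it. Origin: centre of underside; front at -x, to the mouth. In either lane, 4 mm play each side; drags with 2 to 6 N of friction. Its steel eye lies level in front at (-104, 0, 40) mm.
- tray_eye (a point): Centre of the eye of the tray to draw out: a level ring of 7 mm round bar, 20 mm inner and 34 mm outer diameter, hole axis vertical. It lies 52 mm above the table (bar top at 55.5), under the roof bars at the start.
- other_tray: Identical tray in the other lane, with two small brass fittings in it; it must stay where it is. Origin as for the tray.
- bearing: Steel bearing ring, 80 mm outer and 42 mm inner diameter, 22 mm high, lying loose in the tray to draw out. Origin: centre of its underside.
- hook: Loose hook tool, 0.22 kg. Origin: centre of the underside of its wooden handle, 100 (x) x 26 (y) x 44 mm high, gripped from above across the 26 mm. A 7 mm steel rod runs from it along +x at z 33.5 and at x = 200 turns down into a prong reaching z 0. It stands on the handle with the prong down.
- hook_tip (a point): Centre of the ball end (7 mm) of the hook's prong, at (197, 0, 3.5) mm of the hook tool.
- mat: Black rubber mat, fixed, 340 (x) x 140 (y) x 3 mm, on which the hook tool stands at the start. Origin: centre of its underside.
- filter_can: Bystander: white filter can, 76 mm diameter, 100 mm high. Origin: centre of underside.
- carton: Bystander: cardboard box 70 x 100 x 60 mm. Origin: centre of underside.
- hub: Bystander: dark steel hub ring, 80 mm diameter, 30 mm high. Origin: centre of underside.
- grease_jar: Bystander: jar, 60 mm diameter, 80 mm high. Origin: centre of underside.
- wrench: Bystander: wrench lying on the table. Origin: on its underside.

How it is judged:
On the way, in this order (a step that is already met when the one before it is completed fails the run):
1. the hook's prong is down through the tray's eye (horizontal distance between hook_tip and tray_eye below 0.012 m and z of hook_tip in the frame of tray_eye below -0.002 m), for 0.2 s.
2. the tray is pulled home: it bears on the stop (bar and pad) with more than 3 N for 0.4 s, the hook still in its eye (contact force between tray and stop above 3 N and horizontal distance between hook_tip and tray_eye below 0.015 m and z of hook_tip in the frame of tray_eye below -0.002 m), for 0.4 s.
At the end, for the whole second after the job is handed in: The tray's front wall is still at the stop's pad (its origin 102 to 126 mm inward of the bar's), the tray straight and flat in its lane with the bearing in it; the hook tool rests on the mat, handle and prong both within its outline, and has been released; all at rest (x of tray in the frame of stop between 0.102 and 0.126 m and angle between the x axis of tray and the x axis of rack, either way round below 0.08 rad and angle between tray's own z axis and vertical below 0.05 rad and horizontal distance between bearing and tray below 0.06 m and x of hook in the frame of mat between -0.17 and 0.17 m and y of hook in the frame of mat between -0.07 and 0.07 m and x of hook_tip in the frame of mat between -0.175 and 0.175 m and y of hook_tip in the frame of mat between -0.075 and 0.075 m and z of hook in the frame of mat below 0.03 m and linear speed of each of hook, tray below 0.02 m/s); the robot touches nothing.
It fails at once if the hook tool loads the tray or its eye with more than 16 N (contact force between hook and tray above 16 N).
It fails at once if the gripper or arm touches the tray (contact force between any of the fingers, the arm and tray above 0.3 N).
It fails at once if the other tray is shifted by more than 10 mm (distance of other_tray from where it was at the start of the episode above 0.01 m).
It fails at once if the bearing leaves the tray (horizontal distance between bearing and tray above 0.09 m).
It fails at once if a bystander on the table is shifted by more than 20 mm (distance of any of filter_can, carton, hub, grease_jar, wrench from where it was at the start of the episode above 0.02 m).
It also fails if it takes over 64 s, if anything falls off the work surface, if the arm or the gripper's body presses on something with over 40 N, if the wrist force passes 120 N, or if a joint passes its speed limit or range.

### The arm

A 6-joint arm with a two-finger parallel gripper is mounted at the origin on the work surface. World frame = base frame: x ahead of the robot, y to its left, z up, the work surface at z = 0. Lengths are in m, angles in rad, forces in N, time in s.
With the tool pointing down it reaches from about 0.325 to 0.9 m from the base axis. Payload 6.1 kg.
Tool frame: the origin (TCP) lies between the finger pads; the fingertips stand 14 mm ahead of it and the grasp point (between the pads) lies 5 mm behind it; z points along the fingers, x is the direction in which the jaws open and shut, and the axes are right-handed (so a half turn about z gives the same grasp; the last joint's range is limited). The gripper opens to 85 mm and grips with 20 to 120 N. Pads are 22 mm wide; open, the fingers measure 114 mm over their backs; the gripper's body (76 mm by 85 mm) begins 54 mm behind the grasp point. The pads swing forward as they close: fully open they stand 13 mm farther back than shut.
Start: joints at [-1.466, 0.22, 1.526, -0, 1.395, -0.126], TCP at [0.143, -0.608, 0.245] pointing down, gripper open.
Joint ranges: [-2.98, 2.98], [-0.91, 2.08], [0.09, 2.57], [-1.24, 4.39], [0.2, 2.65], [-2.68, 2.68]. Speed limits (rad/s): [2.57, 2.57, 3.01, 3.14, 3.14, 3.14].

### API

Orientations are given as a 3x3 rotation matrix whose columns are the frame's x, y, z axes.
In Python, from plant import * gives the robot as it stands. Calls block until the motion is done:
- goto(position, orientation): joint-space move of the TCP to a pose.
- servo_line(position, ori=None, max_speed=0.15): straight line of the TCP; ori=None keeps the orientation; max_speed is the mean speed in m/s.
- move_joints(angles): joint-space move.
- command_gripper(opening, effort=None): finger opening in m; effort is the grip in N (None keeps the last); returns when the fingers have stopped.
- dwell(seconds).
- ik(position, orientation): joint angles nearest the present ones, or None.
- get_obs(): the state.
- read_camera(name): name is "scene" or "side" or "wrist"; returns a dict with "image" (480x640x3 uint8, red, green, blue), "range_z" (480x640 float32, m along the optical axis (not along the pixel's ray), 0 where there is no reading), "fx", "fy", "cx", "cy" (pixels), "extrinsics" (4x4, takes a point from camera to world coordinates); the wrist camera has in their place "hand_eye" (4x4, takes a point from camera to tool coordinates, whose origin is the TCP and whose axes are the tool frame's). Camera axes: x right, y up, looking along -z (the intrinsics and any distortion apply to the point x, -y, -z); pixel columns grow to the right and rows downward; lengths in m; the calibration is good to about 2 mm. A picture is of the moment at which its call begins: read the wrist's pose just before it.
A pose or a line that the arm cannot do raises IKError and nothing moves.
- hand_in(): hands the job in, once; it reports no verdict.
The state is a dict: "t": time; "qpos": joint angles; "dq": joint speeds; "effort": joint torques, N m; "eef_pos": TCP position; "tool_rot": TCP orientation; "force": force on the tool from outside, world axes, zero at the start; "ft_torque": the same for the moment, N m; "width": finger opening in m.
Only numpy, scipy, OpenCV 4.12 (cv2) and the standard library are available. Lean on these libraries where they do the work, as an engineer would, in place of code of your own. Each camera call takes 0.05 s, during which the arm holds its last target.

## Working session

There is one attempt and no reset: what is moved stays moved. The work goes in short steps, each a Python script; the robot and the scene stay as the last script left them, time stands still between calls to the robot, and variables do not carry over. Pictures are saved under pics/ and viewed, and the job is handed in when it is done.

```bash
ls; mkdir -p pics
python3 - <<'E'
from plant import *
import cv2,numpy as np
o=get_obs();print(o)
for n in["scene","side","wrist"]:
    c=read_camera(n);cv2.imwrite(f"pics/{n}0.png",c["image"][:,:,::-1]);np.savez(f"pics/{n}0.npz",**c)
    print(n,c["fx"],c["fy"],c["cx"],c["cy"],c.get("extrinsics",c.get("hand_eye")),[k for k in c])
E
```

```text
pics
{'t': 0.0, 'qpos': array([-1.46614859e+00,  2.21232056e-01,  1.52762748e+00, -3.42790723e-05,
        1.39471531e+00, -1.26118535e-01]), 'dq': array([ 0.00063983, -0.00026369,  0.00068574, -0.00040246,  0.00016147,
        0.00027941]), 'effort': array([-5.10180399e-06, -4.96904182e+01, -3.89388871e+01, -2.49127188e-04,
        1.12954641e-02, -2.55141333e-05]), 'eef_pos': array([ 0.14286432, -0.60784495,  0.24418689]), 'tool_rot': array([[ 2.28729195e-01, -9.73490060e-01, -2.40617676e-04],
       [-9.73488095e-01, -2.28729219e-01,  1.96782050e-03],
       [-1.97068999e-03, -2.15859555e-04, -9.99998035e-01]]), 'force': array([-0.3723252 , -0.1206061 ,  0.09044739]), 'ft_torque': array([-0.01541109,  0.04012283,  0.03127262]), 'width': 0.085629091800556}
scene 507.18794348427497 507.18794348427497 311.8867632819742 251.60756174717176 [[-0.23544049 -0.66065862  0.71280991  1.38543643]
 [ 0.97171309 -0.14607169  0.18557134  0.21871773]
 [-0.01847796  0.73633773  0.67636182  0.85184019]
 [ 0.          0.          0.          1.        ]] ['image', 'range_z', 'fx', 'fy', 'cx', 'cy', 'extrinsics']
side 520.3749841392864 520.3749841392864 312.7626454175649 251.5462598913708 [[-0.8664741   0.36177974 -0.34400298  0.21968802]
 [-0.49917589 -0.63723278  0.58716082  0.62739537]
 [-0.00678708  0.68047763  0.73273742  0.82527534]
 [ 0.          0.          0.          1.        ]] ['image', 'range_z', 'fx', 'fy', 'cx', 'cy', 'extrinsics']
wrist 412.6132423529234 412.6132423529234 322.323139134079 242.37771038277876 [[ 9.99999962e-01 -1.51274638e-04 -2.31244894e-04  1.43543372e-03]
 [-2.14874781e-04 -9.51863001e-01 -3.06523704e-01 -7.84158849e-02]
 [-1.73744197e-04  3.06523742e-01 -9.51862997e-01 -1.28775293e-01]
 [ 0.00000000e+00  0.00000000e+00  0.00000000e+00  1.00000000e+00]] ['image', 'range_z', 'fx', 'fy', 'cx', 'cy', 'hand_eye']
```

View pics/scene0.png

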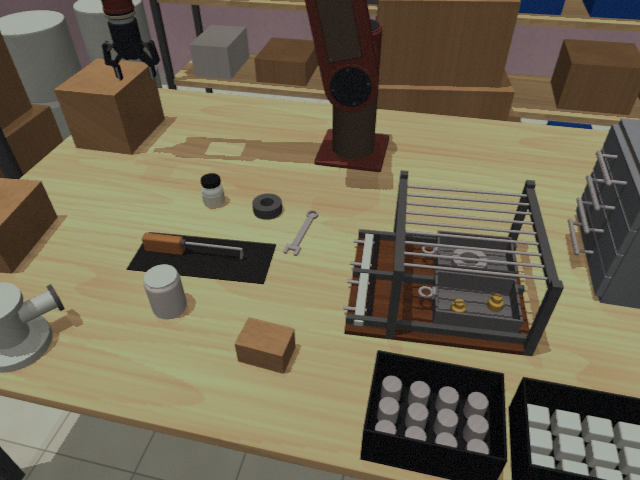

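View pics/side0.png

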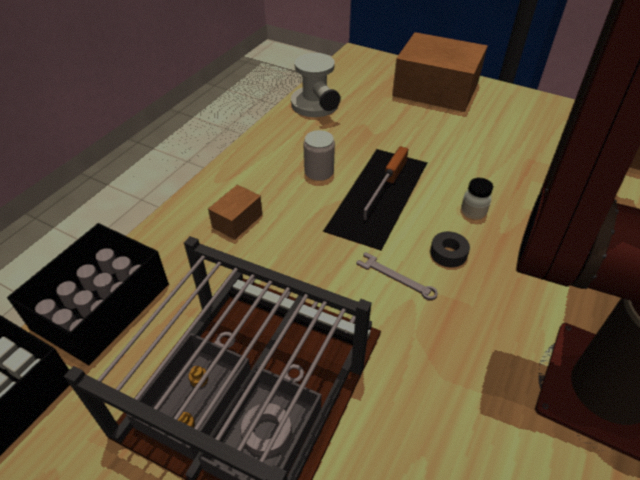

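View pics/wrist0.png

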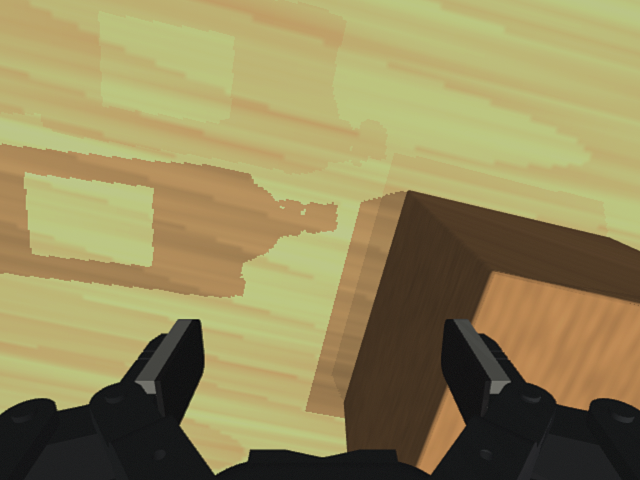

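The bearing tray is in the lane nearer the robot, with its eye at about (428,249) in scene and (295,373) in side. The hook is on the mat, handle at about (165,244) and prong at about (241,254) in scene. I'll zoom in to get pixel positions.

Run:
```python
import cv2
a=cv2.imread("pics/scene0.png");b=cv2.imread("pics/side0.png")
cv2.imwrite("pics/z1.png",cv2.resize(a[165:350,340:560],None,fx=3.2,fy=3.2,interpolation=cv2.INTER_CUBIC))
cv2.imwrite("pics/z2.png",cv2.resize(b[230:480,60:390],None,fx=2.4,fy=2.4,interpolation=cv2.INTER_CUBIC))
cv2.imwrite("pics/z3.png",cv2.resize(a[225:285,125:285],None,fx=5,fy=5,interpolation=cv2.INTER_CUBIC))
```

```text
(no output)
```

View pics/z1.png

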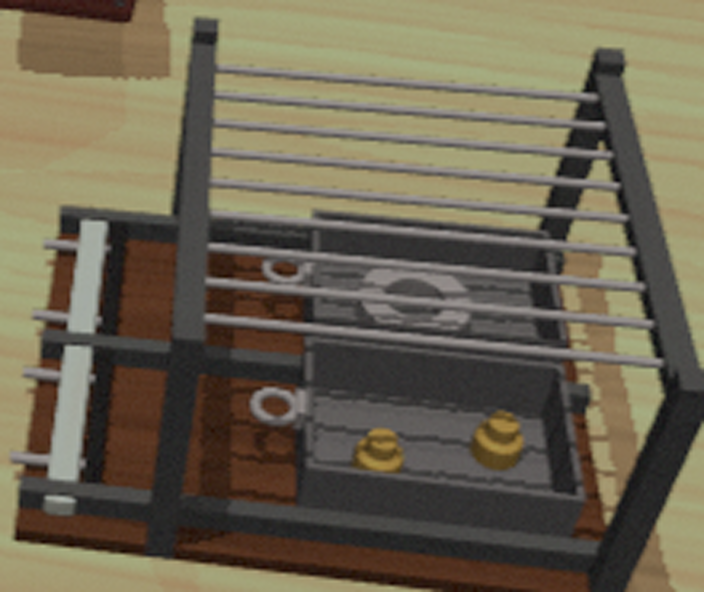

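View pics/z2.png

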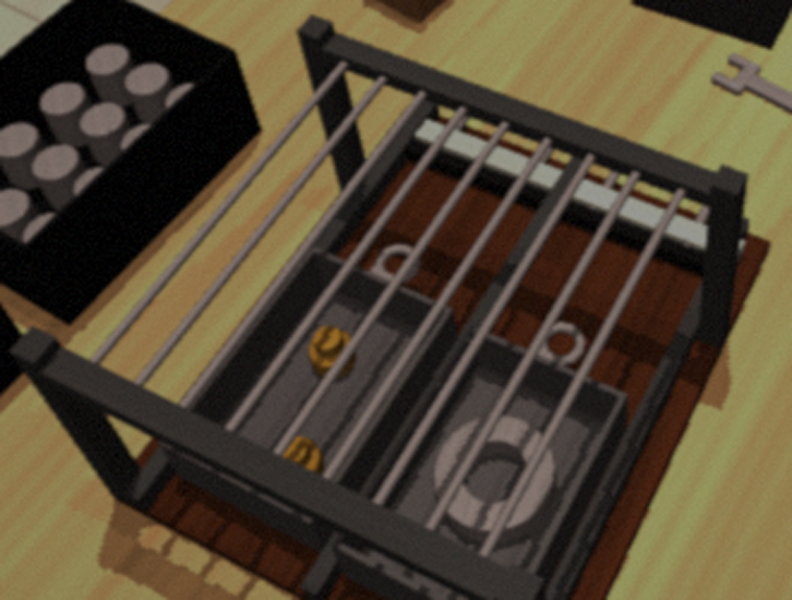

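View pics/z3.png

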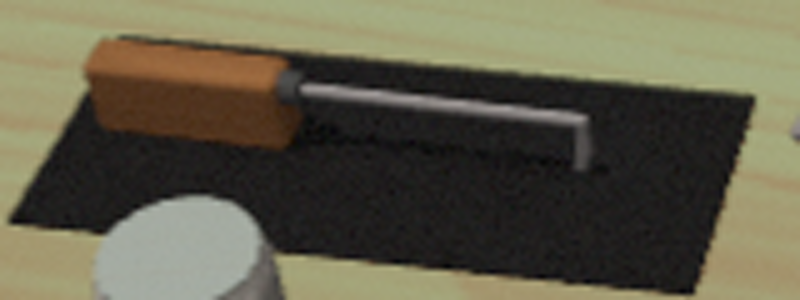

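```bash
cat > h.py <<'E'
import numpy as np,cv2
def cam(n): return dict(np.load(f"pics/{n}.npz"))
def ray(c,u,v,E=None):
    E=c["extrinsics"] if E is None else E
    d=np.array([(u-c["cx"])/c["fx"],-(v-c["cy"])/c["fy"],-1.])
    return E[:3,3],E[:3,:3]@d
def onz(c,u,v,z,E=None):
    o,d=ray(c,u,v,E); return o+d*(z-o[2])/d[2]
def tri(rs):
    A=0;b=0
    for o,d in rs:
        d=d/np.linalg.norm(d);P=np.eye(3)-np.outer(d,d);A=A+P;b=b+P@o
    p=np.linalg.solve(A,b);return p,[np.linalg.norm((np.eye(3)-np.outer(d,d)/(d@d))@(p-o)) for o,d in rs]
def wE(o,c):
    T=np.eye(4);T[:3,:3]=o["tool_rot"];T[:3,3]=o["eef_pos"];return T@c["hand_eye"]
E
python3 - <<'E'
from h import *
np.set_printoptions(precision=4,suppress=True)
S=cam("scene0");D=cam("side0")
z1=lambda x,y:(340+x/3.2,165+y/3.2)
z2=lambda x,y:(60+x/2.4,230+y/2.4)
z3=lambda x,y:(125+x/5,225+y/5)
s=z1(287,268);d=z2(562,345)
print("eye",onz(S,*s,.052),onz(D,*d,.052),tri([ray(S,*s),ray(D,*d)]))
s=z1(275,406);d=z2(397,262)
print("eye2",onz(S,*s,.052),onz(D,*d,.052))
for p in[(120,37),(755,96),(695,293),(10,222)]:print("mat",onz(S,*z3(*p),.003))
for p in[(108,40),(285,60),(275,88),(88,72)]:print("handletop",onz(S,*z3(*p),.047))
print("rod",onz(S,*z3(300,90),.0365),onz(S,*z3(585,120),.0365),"tip",onz(S,*z3(583,168),.0045))
print("floor FL",onz(S,*z1(17,540),.012))
for p in[(83,222),(107,222),(50,508),(75,508)]:print("bar top s",onz(S,*z1(*p),.028))
for p in[(428,122),(415,135)]:print("bar top d",onz(D,*z2(*p),.028))
for p in[(205,27),(610,55),(688,375)]:print("posttop S",onz(S,*z1(*p),.19))
for p in[(315,25),(735,178),(33,345)]:print("posttop D",onz(D,*z2(*p),.19))
# rack rails by depth
E
```

```text
eye [0.4736 0.2652 0.052 ] [0.471  0.2637 0.052 ] (array([0.4716, 0.2643, 0.0509]), [np.float64(0.0010808329326829514), np.float64(0.0010808329326828085)])
eye2 [0.6134 0.2669 0.052 ] [0.6113 0.2654 0.052 ]
mat [ 0.5106 -0.446   0.003 ]
mat [ 0.4836 -0.109   0.003 ]
mat [ 0.6215 -0.0969  0.003 ]
mat [ 0.6485 -0.4339  0.003 ]
handletop [ 0.5593 -0.4163  0.047 ]
handletop [ 0.5545 -0.324   0.047 ]
handletop [ 0.5747 -0.3201  0.047 ]
handletop [ 0.5835 -0.4146  0.047 ]
rod [ 0.5628 -0.3145  0.0365] [ 0.5534 -0.1709  0.0365] tip [ 0.5541 -0.1755  0.0045]
floor FL [0.7306 0.1156 0.012 ]
bar top s [0.4266 0.109  0.028 ]
bar top s [0.4226 0.1272 0.028 ]
bar top s [0.7127 0.1335 0.028 ]
bar top s [0.7091 0.1492 0.028 ]
bar top d [0.6831 0.1305 0.028 ]
bar top d [0.6843 0.1472 0.028 ]
posttop S [0.3832 0.1819 0.19  ]
posttop S [0.3593 0.4609 0.19  ]
posttop S [0.6726 0.4809 0.19  ]
posttop D [0.7109 0.1981 0.19  ]
posttop D [0.3926 0.1728 0.19  ]
posttop D [0.689  0.4787 0.19  ]
```

Run:
```python
from h import *
from plant import *
np.set_printoptions(precision=4,suppress=True)
S=cam("scene0")
print("can",onz(S,162,277,.1))
h=np.array([-.068,.9977,0]);h/=np.linalg.norm(h)
for sgn in (1,-1):
    x=sgn*np.array([h[1],-h[0],0]);z=np.array([0,0,-1.]);R=np.array([x,np.cross(z,x),z]).T
    for p in [(.568,-.37,.2),(.568,-.37,.04),(.486,.0675,.09),(.495,-.07,.09)]:
        q=ik(np.array(p),R);print(sgn,p,q)
```

```text
can [ 0.7373 -0.2757  0.1   ]
1 (0.568, -0.37, 0.2) [-0.6936  0.3765  1.4206 -0.      1.3445 -0.7616]
1 (0.568, -0.37, 0.04) [-0.6936  0.5466  1.5116 -0.      1.0833 -0.7616]
1 (0.486, 0.0675, 0.09) [-0.0229  0.0751  2.0024 -0.      1.064  -0.0909]
1 (0.495, -0.07, 0.09) [-0.2984  0.0967  1.9791 -0.      1.0657 -0.3664]
-1 (0.568, -0.37, 0.2) [-0.6936  0.3765  1.4206 -0.      1.3445  2.38  ]
-1 (0.568, -0.37, 0.04) [-0.6936  0.5466  1.5116 -0.      1.0833  2.38  ]
-1 (0.486, 0.0675, 0.09) None
-1 (0.495, -0.07, 0.09) None
```

```bash
cat >> h.py <<'E'
def Rh(a):  # a: angle of hook axis: h=(-sin a, cos a)
    x=np.array([np.cos(a),np.sin(a),0]);z=np.array([0,0,-1.]);return np.array([x,np.cross(z,x),z]).T
E
python3 - <<'E'
from h import *
from plant import *
goto(np.array([.568,-.33,.20]),Rh(.068))
o=get_obs();c=read_camera("wrist");np.savez("pics/w1.npz",E=wE(o,c),**c);cv2.imwrite("pics/w1.png",c["image"][:,:,::-1]);print(o["t"],o["eef_pos"])
E
```

```text
2.0 [ 0.56742533 -0.33116184  0.20021022]
```

View pics/w1.png

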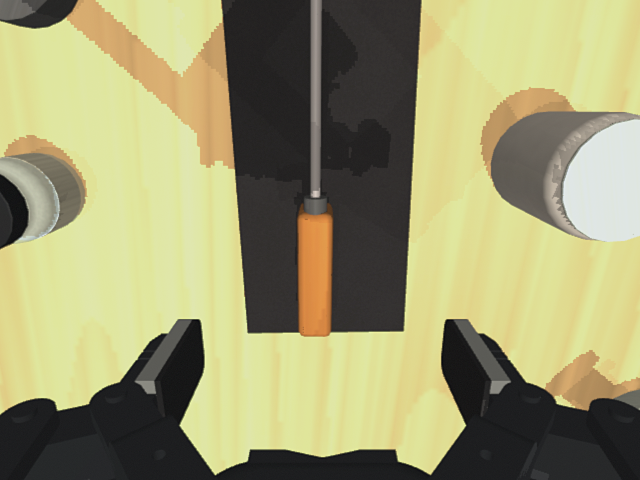

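Wrist view: handle centred near (315,272), rod running up along column ~316, and the end of the handle at the mat's edge (row 335).

Run:
```python
from h import *
np.set_printoptions(precision=4,suppress=True)
c=cam("w1");E=c["E"];im=c["image"]
hsv=cv2.cvtColor(im,cv2.COLOR_RGB2HSV)
m=cv2.inRange(hsv,(8,140,120),(20,255,255));m[:195]=0;m[345:]=0;m[:,:280]=0;m[:,350:]=0
ys,xs=np.nonzero(m);print(xs.min(),xs.max(),ys.min(),ys.max())
P=[]
for r in range(225,325,10):
    x=np.nonzero(m[r])[0];P.append(onz(c,(x.min()+x.max())/2,r,.047,E));print(r,x.min(),x.max())
P=np.array(P);k=np.polyfit(P[:,1],P[:,0],1);print("slope",k,P[[0,-1]])
for r in(20,100,180):
    x=[i for i in range(295,340) if im[r,i].astype(int).sum()>240];print(r,x[0],x[-1],onz(c,(x[0]+x[-1])/2,r,.0365,E))
for r in(ys.min(),ys.max()):print("end",onz(c,315,r,.047,E),onz(c,315,r,.003,E))
g=[(222,0),(421,0),(248,332),(404,331)]
for p in g:print("mat",onz(c,*p,.003,E))
```

```text
298 331 213 336
225 298 331
235 298 331
245 298 331
255 298 331
265 298 331
275 298 330
285 298 330
295 299 330
305 299 330
315 299 330
slope [-0.0595  0.5423] [[ 0.5621 -0.3324  0.047 ]
 [ 0.5664 -0.4034  0.047 ]]
20 311 320 [ 0.5546 -0.2007  0.0365]
100 311 320 [ 0.5575 -0.2486  0.0365]
180 311 319 [ 0.5604 -0.3023  0.0365]
end [ 0.5619 -0.3237  0.047 ] [ 0.5619 -0.3346  0.003 ]
end [ 0.5679 -0.4215  0.047 ] [ 0.5688 -0.4476  0.003 ]
mat [ 0.4879 -0.1865  0.003 ]
mat [ 0.6264 -0.1773  0.003 ]
mat [ 0.5088 -0.4475  0.003 ]
mat [ 0.6477 -0.4373  0.003 ]
```

Run:
```python
from h import *
from plant import *
np.set_printoptions(precision=4,suppress=True)
R=Rh(.0595)
command_gripper(.06,60)
goto(np.array([.565,-.372,.10]),R)
servo_line(np.array([.565,-.372,.030]),R,max_speed=.12)
command_gripper(.0,60)
o=get_obs();print(o["t"],o["eef_pos"],o["width"],o["force"])
p=o["eef_pos"].copy();p[2]+=.05
servo_line(p,R,max_speed=.12);dwell(.2)
o=get_obs();print(o["t"],o["eef_pos"],o["width"],o["force"],o["ft_torque"])
for n in["scene","wrist"]:
    c=read_camera(n);cv2.imwrite(f"pics/{n}2.png",c["image"][:,:,::-1]);np.savez(f"pics/{n}2.npz",E=wE(o,c) if n=="wrist" else 0,**c)
a=cv2.imread("pics/scene2.png");cv2.imwrite("pics/z4.png",cv2.resize(a[150:300,100:300],None,fx=4,fy=4,interpolation=cv2.INTER_CUBIC))
```

```text
4.0667 [ 0.5657 -0.3727  0.0313] 0.02509737773550733 [-0.6117  0.2592  4.64  ]
4.8417 [ 0.5649 -0.372   0.0798] 0.025263550276914973 [-1.1244 -0.2481 -2.1509] [-0.0636  0.0036  0.0258]
```

View pics/z4.png

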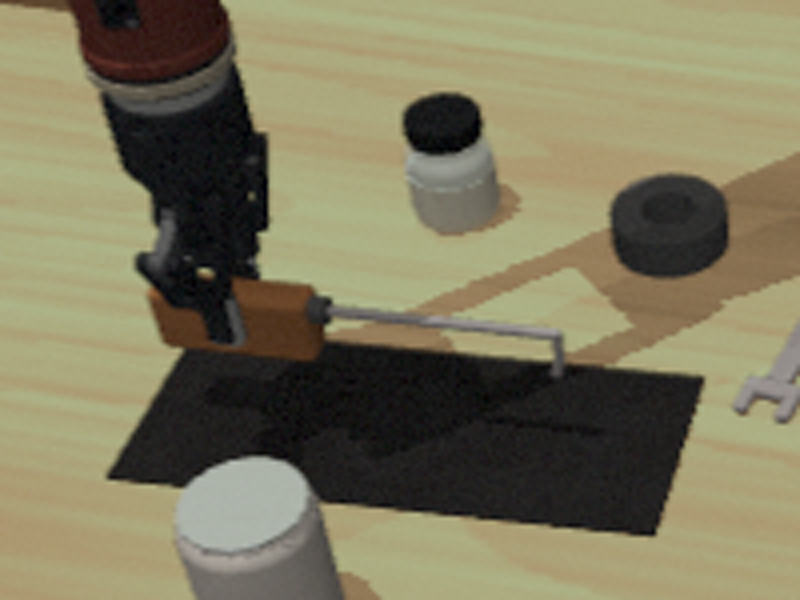

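View pics/wrist2.png

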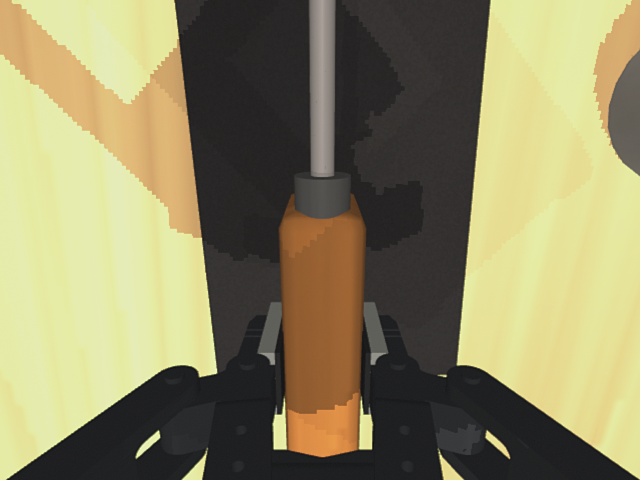

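Run:
```python
from h import *
np.set_printoptions(precision=4,suppress=True)
S=cam("scene2");print("tip bottom",onz(S,100+558/4,150+374/4,.0525))
print("tip top",onz(S,100+559/4,150+333/4,.0515+.0365))
c=cam("wrist2");E=c["E"]
print("rod",onz(c,322,5,.0515+.0365,E),onz(c,322.5,165,.0515+.0365,E),"collar",onz(c,322,195,.0885,E))
```

```text
tip bottom [ 0.5525 -0.1757  0.0525]
tip top [ 0.5553 -0.1697  0.088 ]
rod [ 0.5588 -0.2693  0.088 ] [ 0.5614 -0.3103  0.088 ] collar [ 0.5617 -0.319   0.0885]
```

Run:
```python
from h import *
from plant import *
np.set_printoptions(precision=4,suppress=True)
a=.07;R=Rh(a);h=np.array([-np.sin(a),np.cos(a),0])
eye=np.array([.4725,.2645,0]);T=eye-.197*h;T[2]=.104
q=get_obs()["eef_pos"];servo_line(np.array([q[0],q[1],.15]),max_speed=.15)
s=T-.17*h;s[2]=.15
goto(s,R)
s[2]=.104;servo_line(s,R,max_speed=.12)
servo_line(T,R,max_speed=.12);dwell(.3)
o=get_obs();print(T,o["t"],o["eef_pos"],o["width"],o["force"],o["ft_torque"])
for n in["scene","side"]:
    c=read_camera(n);cv2.imwrite(f"pics/{n}3.png",c["image"][:,:,::-1]);np.savez(f"pics/{n}3.npz",**c)
a=cv2.imread("pics/scene3.png");cv2.imwrite("pics/z5.png",cv2.resize(a[190:290,350:500],None,fx=5,fy=5,interpolation=cv2.INTER_CUBIC))
a=cv2.imread("pics/side3.png");cv2.imwrite("pics/z6.png",cv2.resize(a[300:420,220:380],None,fx=5,fy=5,interpolation=cv2.INTER_CUBIC))
```

```text
[0.4863 0.068  0.104 ] 9.0333 [0.4863 0.0677 0.1039] 0.02546563512194221 [ 0.1966 -0.4076 -2.2726] [ 0.002  -0.0048  0.0014]
```

View pics/z5.png

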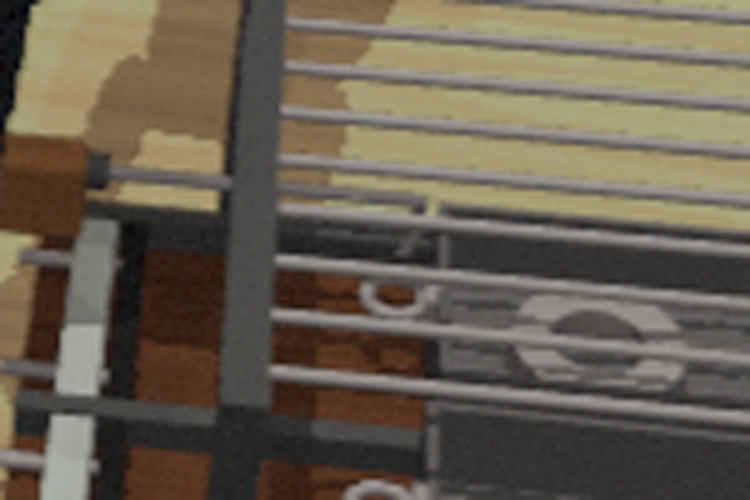

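View pics/z6.png

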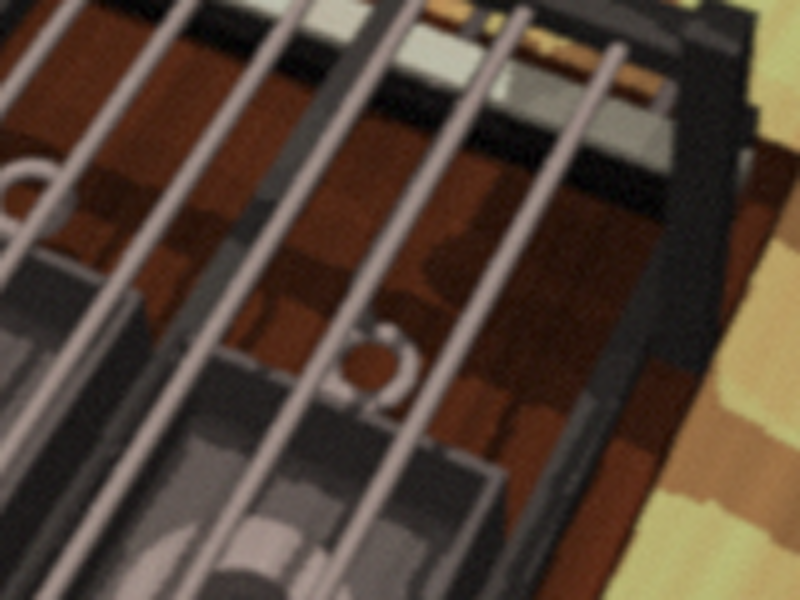

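View pics/scene3.png

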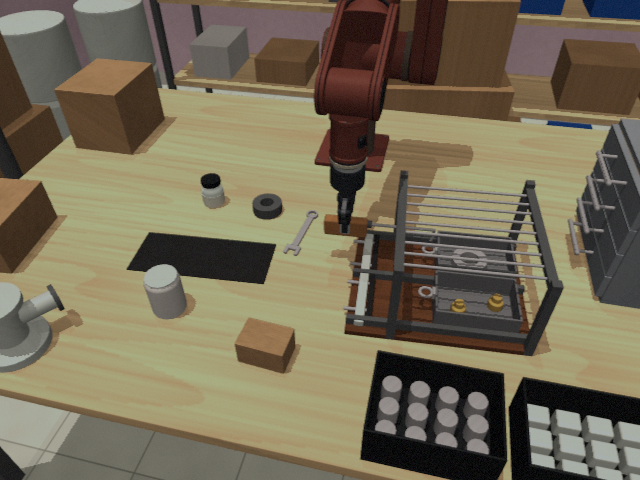

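Run:
```python
from h import *
np.set_printoptions(precision=4,suppress=True)
S=cam("scene3");D=cam("side3")
def proj(c,p):
    E=c["extrinsics"];q=E[:3,:3].T@(np.array(p)-E[:3,3]);return c["cx"]+c["fx"]*q[0]/-q[2],c["cy"]-c["fy"]*q[1]/-q[2]
h=np.array([-np.sin(.07),np.cos(.07),0]);T=np.array([.4863,.0677,0])+.197*h
for z in(.0756,.112,.052):
    t=T.copy();t[2]=z
    u,v=proj(S,t);w=proj(D,t);print(z,"scene z5",(u-350)*5,(v-190)*5,"side z6",(w[0]-220)*5,(w[1]-300)*5)
print("tip obs",onz(S,350+404/5,190+252/5,.0757), T)
print("eye obs",onz(S,350+397/5,190+293/5,.052),onz(D,220+373/5,300+368/5,.052))
```

```text
0.0756 scene z5 403.58795930690235 253.9345698375955 side z6 363.675775146593 331.1881261434519
0.112 scene z5 414.8964849165489 193.2865011645346 side z6 359.64882991236607 271.45542916394135
0.052 scene z5 396.50751410105613 291.9072766167802 side z6 366.15423173445606 367.95169945490017
tip obs [0.4712 0.2643 0.0757] [0.4725 0.2642 0.    ]
eye obs [0.4732 0.2645 0.052 ] [0.4705 0.2631 0.052 ]
```

Run:
```python
from h import *
from plant import *
np.set_printoptions(precision=4,suppress=True)
R=Rh(.07);f0=get_obs()["force"];p=get_obs()["eef_pos"]
T=np.array([.4863,.0680,.104])
z=.104
while z>.0685:
    z-=.004 if z>.09 else .002
    T[2]=z;servo_line(T,R,max_speed=.04);o=get_obs();d=o["force"]-f0
    if np.abs(d).max()>2.5: print("contact",z,d);break
dwell(.3);o=get_obs();print(o["t"],o["eef_pos"],o["force"]-f0)
for n in["scene","side"]:
    c=read_camera(n);cv2.imwrite(f"pics/{n}4.png",c["image"][:,:,::-1])
a=cv2.imread("pics/scene4.png");cv2.imwrite("pics/z7.png",np.vstack([cv2.resize(a[220:280,380:500],None,fx=5,fy=5,interpolation=cv2.INTER_CUBIC),cv2.resize(cv2.imread("pics/side4.png")[340:400,240:360],None,fx=5,fy=5,interpolation=cv2.INTER_CUBIC)]))
```

```text
12.9333 [0.4863 0.068  0.0681] [-0.6035 -0.6496  0.3066]
```

View pics/z7.png

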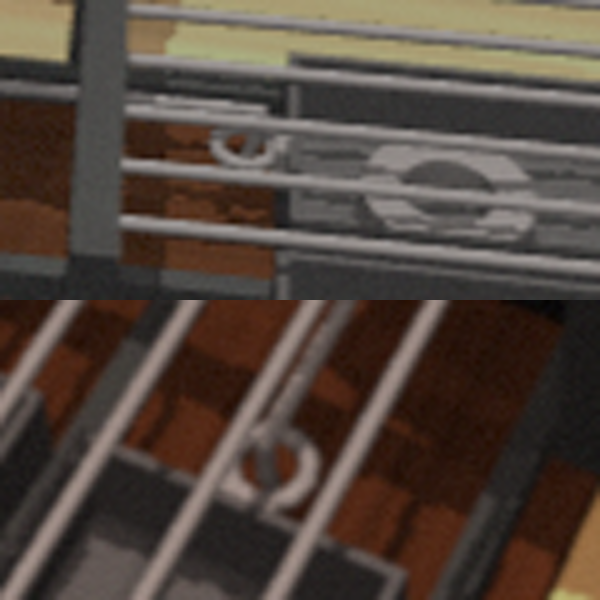

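```bash
cat > pull.py <<'E'
from h import *
from plant import *
np.set_printoptions(precision=3,suppress=True)
a=.07;R=Rh(a);h=np.array([-np.sin(a),np.cos(a),0]);l=np.array([h[1],-h[0],0])
P0=np.array([.4863,.0680,.068])
def F(f0,n=4):
    fs=[]
    for _ in range(n): fs.append(get_obs()["force"]-f0);dwell(.02)
    f=np.mean(fs,0);return f@h,f@l,f[2]
E
python3 - <<'E'
from pull import *
dwell(.1);f0=np.mean([(dwell(.02),get_obs()["force"])[1] for _ in range(10)],0);np.save("f0.npy",f0)
s=0
while s<.030:
    s+=.002;servo_line(P0-s*h,R,max_speed=.025)
    f=(get_obs()["force"]-f0);f=np.array([f@h,f@l,f[2]])
    print(round(s,4),f)
    if f[0]>9 or abs(f[1])>6 or abs(f[2])>6: print("stop");break
print(get_obs()["t"],get_obs()["eef_pos"],F(f0,8))
E
```

```text
0.002 [-0.843 -0.704  0.042]
0.004 [-0.628 -0.394  0.13 ]
0.006 [-0.041  0.019  0.132]
0.008 [ 0.66   0.421 -0.289]
0.01 [ 1.845  0.35  -0.221]
0.012 [ 2.484  0.989 -0.427]
0.014 [ 3.032 -0.411 -0.69 ]
0.016 [ 2.39  -0.349 -0.492]
0.018 [ 2.164 -0.065  0.064]
0.02 [ 2.474  0.15  -0.428]
0.022 [ 2.307 -0.996 -0.63 ]
0.024 [ 2.433 -0.49   0.342]
0.026 [ 2.517 -0.735 -0.482]
0.028 [ 2.374  0.275 -0.251]
0.03 [ 1.662 -0.268  0.024]
17.05 [0.488 0.038 0.068] (np.float64(1.8134773066115577), np.float64(-0.021096225001121183), np.float64(0.00458119043814631))
```

Run:
```python
from pull import *
f0=np.load("f0.npy");s=.030
while s<.118:
    s+=.008;servo_line(P0-s*h,R,max_speed=.035)
    f=(get_obs()["force"]-f0);f=np.array([f@h,f@l,f[2]])
    print(round(s,4),f)
    if f[0]>7 or abs(f[1])>5 or abs(f[2])>5: print("stop");break
print(get_obs()["t"],get_obs()["eef_pos"],F(f0,4))
c=read_camera("scene");cv2.imwrite("pics/z8.png",cv2.resize(c["image"][190:310,340:500,::-1],None,fx=5,fy=5,interpolation=cv2.INTER_CUBIC))
```

```text
0.038 [ 0.958 -0.128 -0.081]
0.046 [ 0.107 -0.329  1.094]
0.054 [ 0.74   0.169 -1.08 ]
0.062 [-0.127  0.211 -0.779]
0.07 [ 0.531  0.624 -0.208]
0.078 [-1.122 -0.727  0.364]
0.086 [ 0.279 -0.402  0.436]
0.094 [ 1.387 -0.037  0.659]
0.102 [ 0.106 -0.252  0.443]
0.11 [ 0.733  0.176 -0.517]
0.118 [-0.561 -0.744  0.079]
21.3083 [ 0.495 -0.05   0.068] (np.float64(0.22599608089202006), np.float64(-0.2650669844949048), np.float64(0.04083536458026532))
```

View pics/z8.png

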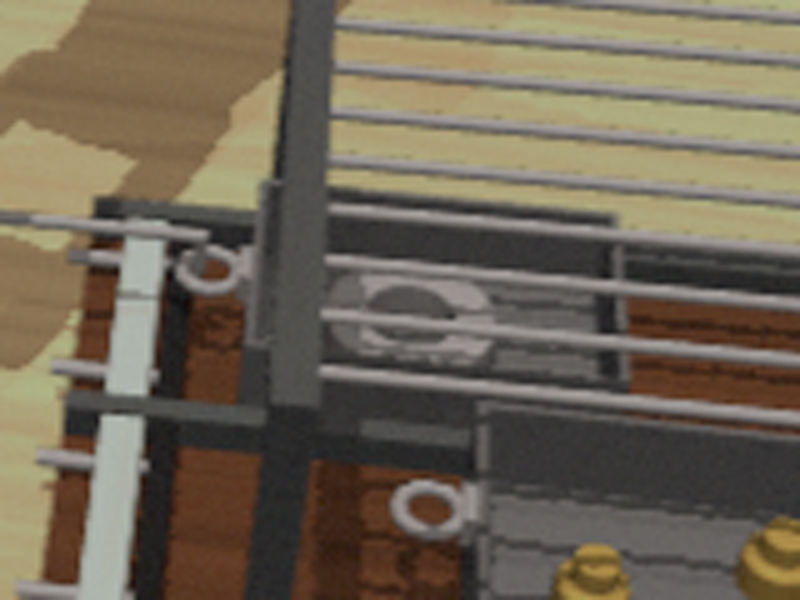

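Run:
```python
from pull import *
f0=np.load("f0.npy");s=.118;hist=[]
while s<.160:
    s+=.0015;servo_line(P0-s*h,R,max_speed=.02)
    f=(get_obs()["force"]-f0);f=np.array([f@h,f@l,f[2]]);hist.append((round(s,4),*f.round(2)))
    if f[0]>4.6 or abs(f[1])>5 or abs(f[2])>5: print("stop");break
for x in hist[::2] + hist[-4:]:print(*x)
print(s,get_obs()["t"],get_obs()["eef_pos"],F(f0,6))
```

```text
stop
0.1195 2.19 0.32 -0.29
0.1225 3.31 0.34 -0.47
0.1255 2.17 -0.1 -0.07
0.1285 2.17 0.25 0.27
0.1315 2.99 -0.44 -0.47
0.1345 2.19 -0.21 -0.7
0.1375 2.72 -0.39 0.72
0.1405 2.87 -0.29 -0.07
0.1435 2.1 -0.67 -0.04
0.1465 7.87 1.29 -0.5
0.142 2.7 -0.18 -0.05
0.1435 2.1 -0.67 -0.04
0.145 3.36 0.4 -0.29
0.1465 7.87 1.29 -0.5
0.14650000000000002 26.175 [ 0.496 -0.077  0.068] (np.float64(7.16775657928644), np.float64(0.8812320962369615), np.float64(-0.8745631905225676))
```

Run:
```python
from pull import *
f0=np.load("f0.npy");s=.1465+.0004
servo_line(P0-s*h,R,max_speed=.01);print(F(f0,10))
f=F(f0,10);print(f)
if f[0]<8.3:
    s+=.0002;servo_line(P0-s*h,R,max_speed=.01)
for _ in range(4):
    dwell(.2);print(F(f0,5))
print(get_obs()["t"],s)
c=read_camera("scene");np.savez("pics/s9.npz",**c);cv2.imwrite("pics/z9.png",cv2.resize(c["image"][190:310,340:500,::-1],None,fx=5,fy=5,interpolation=cv2.INTER_CUBIC))
```

```text
(np.float64(8.439203967113214), np.float64(0.7764091401678855), np.float64(-0.7677526613009996))
(np.float64(8.375736680284293), np.float64(1.1966623682434818), np.float64(-0.8668831803401554))
(np.float64(8.190920134943955), np.float64(1.0011219811292997), np.float64(-1.1343401783150049))
(np.float64(8.17198095895506), np.float64(1.1418983262728712), np.float64(-1.1261520634858762))
(np.float64(8.281742886133532), np.float64(0.9317475747838192), np.float64(-0.8511400971067603))
(np.float64(8.489671752264975), np.float64(1.0264429705057665), np.float64(-1.1075965894745565))
27.9917 0.1469
```

View pics/z9.png

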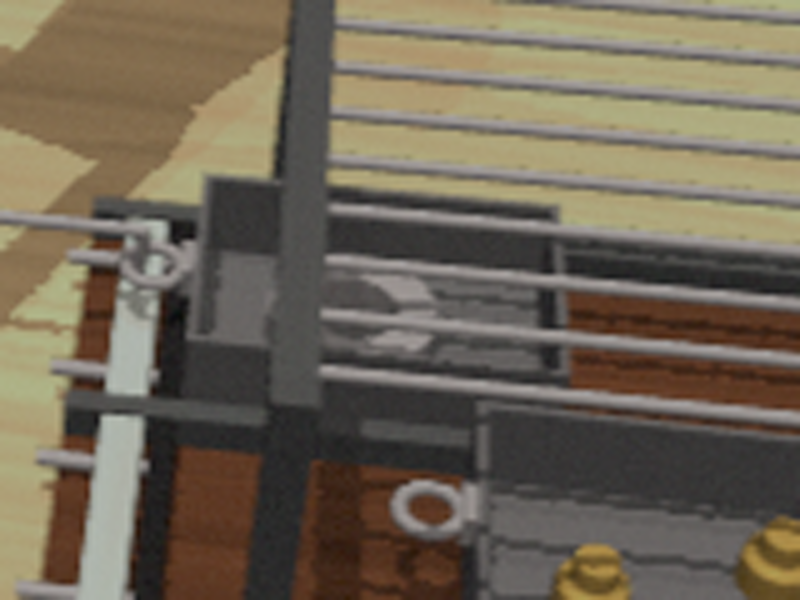

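Run:
```python
from pull import *
f0=np.load("f0.npy");s=.1469
s-=.0075;servo_line(P0-s*h,R,max_speed=.02);print(F(f0,4))
p=P0-s*h
for k in range(10):
    p[2]+=.004;servo_line(p,R,max_speed=.05);f=get_obs()["force"]-f0
    if np.abs(f).max()>3:print("touch",k,f);break
else:
    p[2]=.15;servo_line(p,R,max_speed=.1)
o=get_obs();print(o["t"],o["eef_pos"],F(f0,4))
c=read_camera("scene");cv2.imwrite("pics/z10.png",cv2.resize(c["image"][190:310,340:500,::-1],None,fx=5,fy=5,interpolation=cv2.INTER_CUBIC))
```

```text
(np.float64(0.2819172638521905), np.float64(-0.42955962575541656), np.float64(0.23793974195251272))
31.7 [ 0.496 -0.071  0.15 ] (np.float64(0.25816204131387827), np.float64(0.28847692477551135), np.float64(-0.018150305933983313))
```

View pics/z10.png

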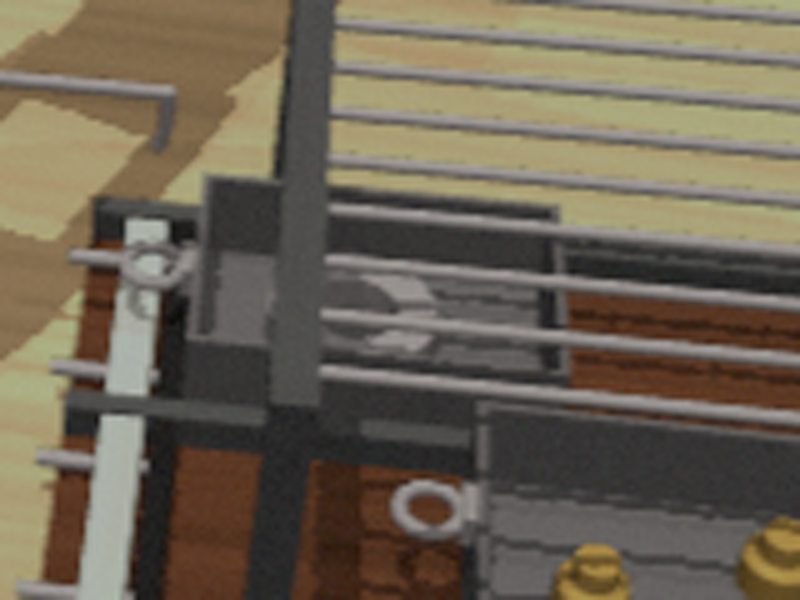

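The hook is clear of the eye and the tray hasn't moved (front wall still at column ~195 in the crop). Next I set the tool back on the mat.

Run:
```python
from pull import *
R=Rh(.072);f0=np.load("f0.npy")
T=np.array([.571,-.348,.15])
p=get_obs()["eef_pos"]-.06*h;p[2]=.15;servo_line(p,max_speed=.15)
goto(T,R)
T[2]=.045;servo_line(T,R,max_speed=.12);dwell(.2);fb=get_obs()["force"]
z=.036
T[2]=z;servo_line(T,R,max_speed=.03)
while z>.029:
    z-=.0007;T[2]=z;servo_line(T,R,max_speed=.02);f=(get_obs()["force"]-fb)[2]
    if f>2.5:break
print("touch",z,f,get_obs()["eef_pos"])
command_gripper(.05);dwell(.2)
T[2]=.14;servo_line(T,R,max_speed=.12)
T[2]=.2;servo_line(T,R,max_speed=.15)
o=get_obs();c=read_camera("wrist");cv2.imwrite("pics/w11.png",c["image"][:,:,::-1])
np.savez("pics/w11.npz",E=wE(o,c),**c)
c=read_camera("scene");cv2.imwrite("pics/s11.png",c["image"][:,:,::-1]);print(o["t"])
```

```text
touch 0.030400000000000003 7.130225549420838 [ 0.571 -0.348  0.031]
39.125
```

View pics/w11.png

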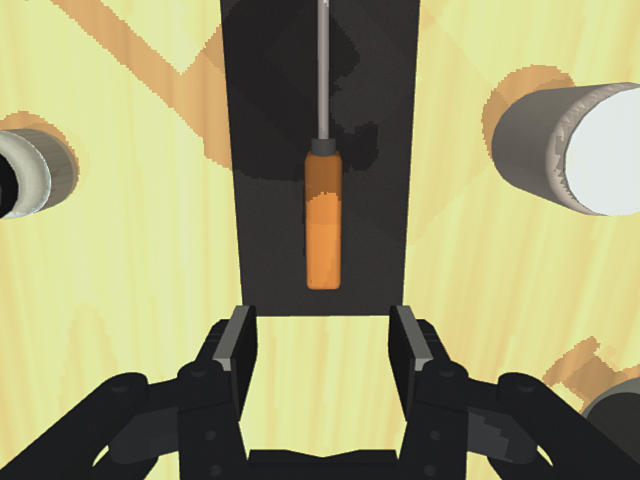

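View pics/s11.png

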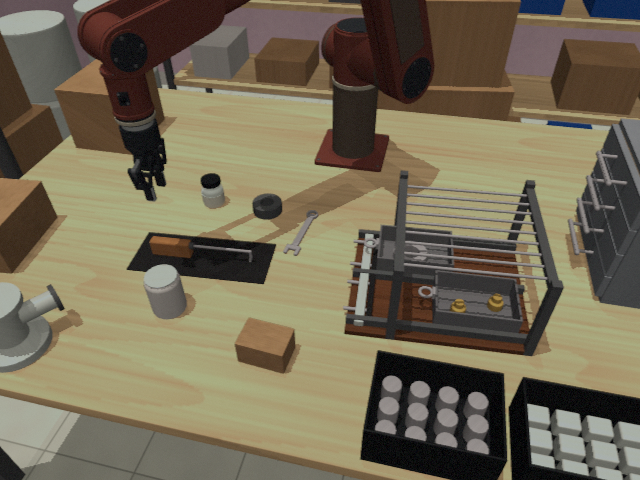

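The tool stands centred on the mat: handle at (170,247) and prong at (250,258) in scene, end of the handle inside the mat's edge in the wrist view. The tray is at the stop with its bearing, and everything else looks unmoved.

Run:
```python
from plant import *
dwell(.3);o=get_obs();print(o["t"],o["dq"].round(4),o["force"]);print(hand_in())
```

```text
39.525 [-0.0008 -0.0051 -0.004   0.0025  0.0018 -0.0013] [-0.40601282  0.29949953  0.13245295]
the job is handed in; nothing more can be done
None
```

The job is done and handed in at about 39.5 s of the 64 s allowed; `hand_in()` reports no verdict.

- **Hooking:** I gripped the tool by its handle and lowered the prong through the eye of the bearing tray. The scene and side pictures both showed the prong inside the ring.
- **Pull:** I drew the tray out about 14 cm, with roughly 2–3 N of drag, until it met the pad. I then held it there at about 8.3 N for about 1.8 s. The highest pull I read was about 8.5 N. I only sampled the force between steps and while holding, so a short peak in between could have gone unseen.
- **Unhooking and placing:** The prong lifted out without any contact force above 3 N, and the tray stayed put. The tool stands on the mat and is released, about 2 cm further in than where it started. It took about 7 N of downward force on the mat while the tool was being set down, more than the 2.5 N at which I meant to stop.

In the last scene picture the tray is straight at the stop with the bearing in it. The other tray and the bystanders look unmoved, but I judged this by eye and did not measure their positions again. No check failed. The two cameras differed by 2–3 mm on where the eye was, which is well within the play in the ring.

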